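# Hold the brake handle down in the turntable pulley

## Robot

A 6-joint arm with a two-finger parallel gripper is mounted at the origin on a cart in front of the work surface, level with it; the furniture and walls round the work are solid. World frame = base frame: x ahead of the robot, y to its left, z up, the work surface at z = 0. Lengths are in m, angles in rad, forces in N, time in s.
With the tool pointing down it reaches from about 0.3 to 0.875 m from the base axis. Payload 6.4 kg.
Tool frame: the origin (TCP) lies at the very end of the fingers, on their centre line; the grasp point (between the pads) lies 19 mm behind it; z points along the fingers, y is the line along which they close (so a half turn about z gives the same grasp; the last joint's range is limited). The gripper opens to 85 mm and grips with 20 to 120 N. Pads are 22 mm wide; open, the fingers measure 114 mm over their backs; the gripper's body (76 mm by 85 mm) begins 54 mm behind the grasp point. The pads swing forward as they close: fully open they stand 13 mm farther back than shut.
Start: joints at [-1.348, 0.181, 1.607, -0, 1.354, -0.206], TCP at [0.239, -0.523, 0.231] pointing down, gripper open.
Joint ranges: [-2.99, 2.99], [-0.89, 2.07], [0.3, 2.58], [-1.14, 4.28], [0, 2.63], [-3.12, 3.12]. Speed limits (rad/s): [2.57, 2.57, 3.01, 3.14, 3.14, 3.14].

## Interface

Orientations are given as a unit quaternion [w, x, y, z].
In Python, from bench import ctrl gives the robot as it stands.
- The arm moves only by the tool jog_arm, called after "Call:" by a JSON object that holds its "fn" and its "kwargs", one argument or row to a line. Schema: {"type":"object","properties":{"segments":{"type":"array","items":{"type":"object","properties":{"x":{"type":"number"},"y":{"type":"number"},"z":{"type":"number"},"ax":{"type":"number"},"ay":{"type":"number"},"az":{"type":"number"},"aperture":{"type":"number"}},"additionalProperties":false,"required":["aperture"]},"minItems":1,"maxItems":10},"only":{"type":"string"},"quiet":{"type":"boolean"},"lines":{"type":"string"}},"required":["segments"],"additionalProperties":false}. segments is a list of rows, 1 to 10 of them, each an object with the fields x, y, z (the shift in a scale on which 1.0 is 60 cm), ax, ay, az (a rotation vector in a scale on which 1.0 is 4 rad), aperture (the opening from 0.0 (shut) to 1.0 (fully open)); a field left out counts as zero (the opening has to be given); each row is the pose to reach, as a shift and turn from the pose commanded when the call began, along the tool's axes at that moment; what a row does not reach only later rows make up. A row lasts 1/8 s, in which the tool goes at most 0.0625 m and 0.188 rad, less where a joint would pass 70% of its speed; a pose out of reach is approached as far as the arm can. The fingers move at their own pace and stop on an object; the grip force is fixed at half the most. Time passes only in rows, so rows that do not move let the fingers close. The tool returns the time, the measured TCP pose, the force, the opening and the grip force at its end. only (a regular expression) keeps the lines of the reply that match it, lines (a string "A,B") keeps lines A to B, and quiet returns only ok. A shift or turn number past 1, either way, is cut back to 1. Input that does not fit is refused with a message, and nothing moves.
- ctrl.get_obs(): the state, without advancing time (a new reading comes with each control period).
- ctrl.camera(name): name is "scene" or "top" or "wrist"; returns the picture (480x640x3 uint8, blue, green, red); there is no depth.
- ctrl.camera_params(name): a dict with "fovy" (degrees; the focal length in pixels is half the picture's height over the tangent of half this angle, whatever the lens; pixels are square), "cx", "cy" (the principal point, pixels), "dist" ([k1, k2, p1, p2, k3] as OpenCV has them; the pictures are not rectified), "view" (4x4, takes a point from world to camera coordinates). Camera axes: x right, y up, looking along -z (the intrinsics and any distortion apply to the point x, -y, -z); pixel columns grow to the right and rows downward; lengths in m; the calibration is good to about 2 mm. A picture is of the moment at which its call begins: read the wrist's pose just before it. camera_params takes no time and is no camera call; for the wrist camera it gives the pose at the moment of the call.
- ctrl.hand_in(): hands the job in; it is judged then, once.
The state is a dict: "time_s": time; "q": joint angles; "dq": joint speeds; "joint_efforts": joint torques, N m; "eef_pos": TCP position; "eef_rot": TCP orientation; "wrist_force": force on the tool from outside, world axes, zero at the start; "torque": the same for the moment, N m; "opening": opening from 0.0 (shut) to 1.0 (fully open); "grasp_force": force on a finger pad.
Only numpy, scipy, OpenCV 4.12 (cv2) and the standard library are available. Lean on these libraries where they do the work, as an engineer would, in place of code of your own. Each camera call takes 0.05 s, during which the arm holds its last target. There are 200 camera calls.

## Task

Take the keyed handle (block-shaped grip) out of its wooden stand and push its shaft into the hub of the belt pulley, turning it until the key drops into the keyway, then keep pushing against the brake spring until the collar sits fully home on the hub. Finish while still holding it pressed down there: do not let go. Be gentle: squeeze the grip with less than 30 N, never press the handle on the hub with more than 40 N, and leave the knobbed handle and everything else in place.

Things in the scene. Friction and masses are not known exactly. Their poses are not given: they have to be found in the camera images.
- keyed_handle: Loose handle, 0.2 to 0.3 kg, upright in one hole of the stand, foot 8 mm above the table. Origin: centre of the shaft's foot; z up the shaft. From the foot up: steel shaft 18 mm across, 38 mm long (lowest 3 mm chamfered); collar 40 mm across, 38 to 44 mm; neck 16 mm across to 52 mm; black block grip, 52 to 92 mm. A key runs along the shaft's -x side.
- grip_mid (a point): Middle of the keyed handle's block grip, on the axis, 72 mm above the foot; axes as the handle's. The block is 34 mm along x, 24 mm along y and 40 mm high: grasp it across y.
- key_end (a point): Lower end of the key, 16 mm above the foot, 11.5 mm from the shaft's axis on its -x side. The key is straight and square-ended, 6 mm wide (y), 22 mm long up to the collar, and stands out to 14 mm from the axis. Below it the shaft is round, so 16 mm of shaft enter the hub before the key meets the hub's top face.
- pulley_unit: Metal belt pulley 96 mm across, 17 to 37 mm high, on a grey round foot 120 mm across; fixed, does not turn. Its hub, 48 mm across, is 70 mm high, with an upright bore 20 mm across. Origin: bore's axis at table height. A keyway 8 mm wide, to 17 mm from the axis, is cut in the bore's -x side, open at the top: the key fits when handle x and pulley x point alike (0.1 to 0.15 rad of play).
- pulley_mouth (a point): Centre of the bore's mouth on the flat top face of the hub, 70 mm above the table; axes as the pulley's. Fully home, the handle's foot is 38 mm below this point and its collar lies flat on the face.
- plunger (a joint): Brake spring plunger inside the bore: 0 when up (its top 30 mm below the mouth), grows downwards (m), about 0.008 when the handle is fully home. Pushes up with 6 N at 0, 8.4 N at 0.008, more than the handle's weight: left alone, the handle stands 8 mm short of home.
- stand: Wooden block 70 (x) by 180 (y) by 22 mm, fixed, with two holes 22 mm across and 14 mm deep, 55 mm either side of its centre along y. The keyed handle may be in either. Origin: centre of its underside.
- plain_handle: The other loose handle, in the other hole of the stand: shaft and collar alike but no key, and a round black mushroom knob 40 mm across on top, 83 mm above its foot. Origin: centre of its foot. Leave it alone.
- rinse_jar: Glass jar with grey water, 73 mm across, 100 mm high, towards the back; origin: centre of its underside. Leave it alone.
- eraser: Small eraser 23x45x13 mm near the front edge. Origin: underside. Leave it alone.
- folding_rule: Folded wooden rule 18x140x16 mm near the front edge. Origin: underside. Leave it alone.
- blue_tape: Roll of blue tape, 80 mm across, 19 mm high, behind the pulley. Origin: underside. Leave it alone.
- stapler: Red stapler 34x136x48 mm, on the right. Origin: underside. Leave it alone.
- jar_lid: Black screw lid, 52 mm across, 18 mm high, lying behind the pulley and stand. Origin: underside. Leave it alone.

How it is judged:
On the way, in this order (a step that is already met when the one before it is completed fails the run):
1. the keyed handle has been lifted clear of its stand (height (world z) of keyed_handle above 0.03 m), for 0.1 s.
2. the round foot of the keyed shaft is in the bore, upright (z of keyed_handle in the frame of pulley_mouth below -0.006 m and horizontal distance between keyed_handle and pulley_mouth below 0.004 m and angle between keyed_handle's own z axis and vertical below 0.15 rad), for 0.05 s.
3. the key is in the keyway and the collar is home on the hub (z of keyed_handle in the frame of pulley_mouth below -0.0355 m and horizontal distance between keyed_handle and pulley_mouth below 0.003 m and angle between keyed_handle's own z axis and vertical below 0.08 rad and angle between the x axis of keyed_handle and the x axis of pulley_unit, either way round below 0.25 rad), for 0.2 s.
At the end, for the whole second after the job is handed in: The keyed handle is home in the hub (foot at least 35.5 mm below the mouth, within 3 mm of the bore's axis, tilt under 0.08 rad, turned with the pulley to 0.25 rad), the plunger is pressed down by more than 5 mm, the fingers still hold the handle (more than 2 N) and it is still (all of step 3 and value of joint plunger above 0.005 m and contact force between the fingers and keyed_handle above 2 N and linear speed of keyed_handle below 0.02 m/s); the arm keeps its last pose, push and grip.
It fails at once if the grip is squeezed too hard: more than 66 N summed over both fingers (30 N a finger, with some room for the push) (contact force between the fingers and keyed_handle above 66 N).
It fails at once if the handle is pressed on the pulley unit with more than 40 N (contact force between keyed_handle and pulley_unit above 40 N).
It fails at once if the plain handle or another listed thing on the table is moved by more than 30 mm (distance of any of plain_handle, rinse_jar, eraser, folding_rule, blue_tape, stapler, jar_lid from where it was at the start of the episode above 0.03 m).
It also fails if it takes over 45 s, if anything falls off the work surface, if the arm or the gripper's body presses on something with over 40 N, if the wrist force passes 120 N, or if a joint passes its speed limit or range.

## Working session

There is one attempt and no reset: what is moved stays moved. The work goes in short steps, Python scripts to look and compute and a tool call to move; the robot and the scene stay as the last step left them, time stands still between calls to the robot, and variables do not carry over. Pictures are saved under pics/ and viewed, at most 10 in all, crops included, and the job is handed in when it is done.

```bash
ls; mkdir -p pics
```

Create h.py:
```python
import numpy as np, cv2
from bench import ctrl
def K(p):
    f=240/np.tan(np.radians(p["fovy"])/2); return np.array([[f,0,p["cx"]],[0,f,p["cy"]],[0,0,1.]])
def ray(p,uv):
    n=cv2.undistortPoints(np.array([[uv]],float),K(p),np.array(p["dist"],float))[0,0]
    V=np.array(p["view"]); R=V[:3,:3]; o=-R.T@V[:3,3]
    return o,R.T@np.array([n[0],-n[1],-1.])
def onz(p,uv,z):
    o,d=ray(p,uv); return o+d*(z-o[2])/d[2]
def proj(p,X):
    V=np.array(p["view"]); c=V[:3,:3]@np.array(X,float)+V[:3,3]; c=c*[1,-1,-1]
    return cv2.projectPoints(c[None],np.zeros(3),np.zeros(3),K(p),np.array(p["dist"],float))[0][0,0]
```

Run:
```python
from h import *
for n in("top","scene"):
    cv2.imwrite(f"pics/{n}0.png",ctrl.camera(n)); p=ctrl.camera_params(n)
    V=np.array(p["view"]);print(n,p["fovy"],p["cx"],p["cy"],p["dist"],-V[:3,:3].T@V[:3,3])
print(ctrl.get_obs())
```

```text
bench.py
pics
top 47.89057016419075 318.3902563173925 241.88093504280522 [0.00042733 0.         0.         0.         0.        ] [0.38268588 0.03836926 1.35770607]
scene 49.0749794264955 319.4243629496107 244.956414615193 [0.0217887 0.        0.        0.        0.       ] [-0.18317073 -0.56259035  0.59841326]
{'time_s': 0.1, 'q': array([-1.34829905e+00,  1.81460956e-01,  1.60791982e+00,  3.80689664e-06,
        1.35381806e+00, -2.06285615e-01]), 'dq': array([-1.40237785e-03, -2.90689585e-03, -1.23435452e-03,  6.02781358e-05,
       -1.86146720e-03,  1.14061835e-03]), 'joint_efforts': array([ 6.83951730e-04, -4.45875549e+01, -3.52236414e+01, -1.57680993e-04,
        4.21084071e-03, -1.31758770e-05]), 'eef_pos': array([ 0.23897462, -0.5224301 ,  0.2304718 ]), 'eef_rot': array([-8.03082726e-04,  9.77105819e-01,  2.12752378e-01, -4.65124874e-06]), 'wrist_force': array([ 0.79876243, -0.6510603 , -0.03326962]), 'torque': array([-0.03155854, -0.03537784,  0.0665359 ]), 'grasp_force': 0.0, 'opening': 0.9999571345470086}
```

View pics/top0.png

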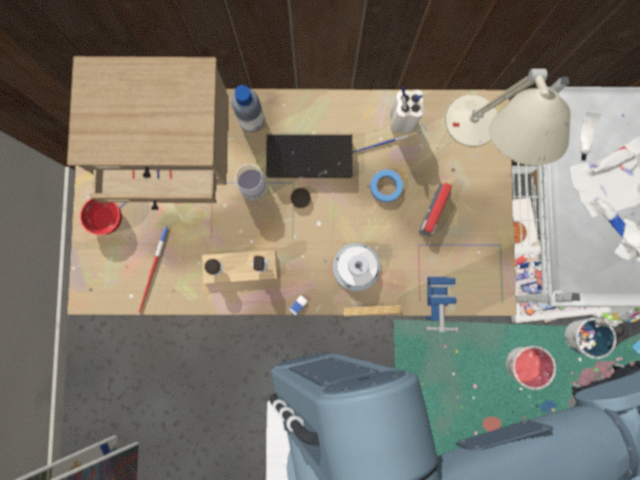

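View pics/scene0.png

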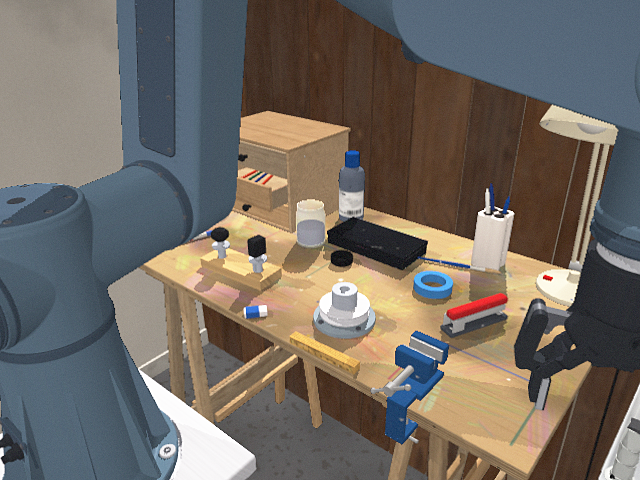

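The keyed handle (square grip) is at about (259,263) in the top view. The knobbed handle is at (213,266) and the hub at about (358,266). I'll enlarge those areas.

Run:
```python
from h import *
t=cv2.imread("pics/top0.png"); 
a=cv2.resize(t[240:292,200:284],None,fx=9,fy=9,interpolation=cv2.INTER_CUBIC)[:, :400+356]
b=cv2.resize(t[240:295,325:393],None,fx=10,fy=10,interpolation=cv2.INTER_CUBIC)
cv2.imwrite("pics/a.png",a);cv2.imwrite("pics/b.png",b)
p=ctrl.camera_params("top")
print("grip top",onz(p,(259,263),.1),"hub",onz(p,(358,265.5),.07))
```

```text
grip top [0.48050989 0.17317578 0.1       ] hub [ 0.47761645 -0.05997461  0.07      ]
```

View pics/a.png

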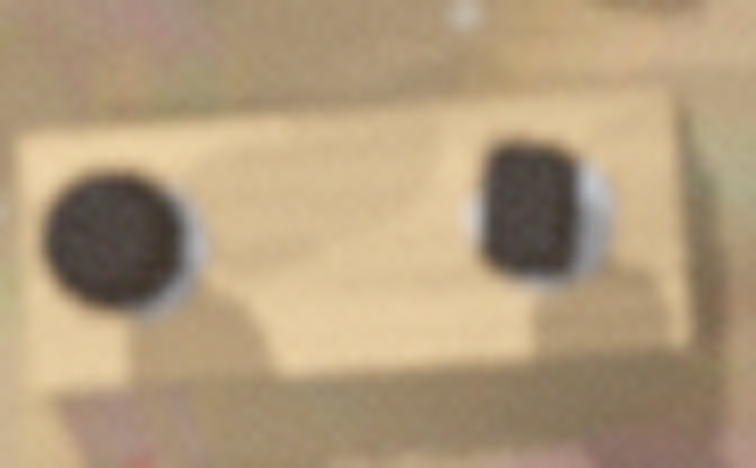

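View pics/b.png

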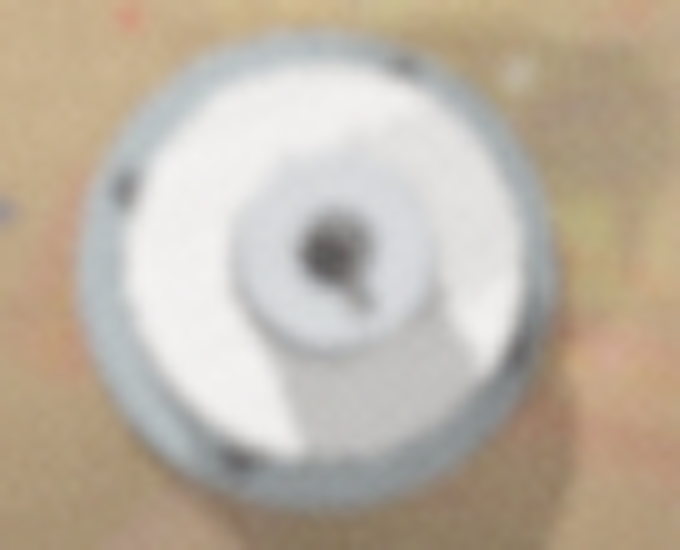

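Grip top spans crop x 480–578, y 140–278, which puts it near (258.5,263) and close to square with the world. The hub is centred at crop (337,255), so (358.7,265.5), with its keyway pointing lower right (about +0.6 rad yaw). Next I need to know which side of the handle the key is on.

Add to h.py:
```python
from scipy.spatial.transform import Rotation as Ro
def cur():
    o=ctrl.get_obs(); q=o["eef_rot"]; return o,Ro.from_quat([q[1],q[2],q[3],q[0]])
def delta(pos,yaw):
    o,R=cur(); T=Ro.from_euler("z",yaw)*Ro.from_rotvec([np.pi,0,0])  # tool x at yaw, z down
    print("t",o["time_s"],"d",np.round(R.inv().apply(np.array(pos)-o["eef_pos"]),4),"rot",np.round((R.inv()*T).as_rotvec(),4))
```

Run:
```python
from h import *
s=cv2.imread("pics/scene0.png")
cv2.imwrite("pics/c.png",cv2.resize(s[215:300,190:300],None,fx=7,fy=7,interpolation=cv2.INTER_CUBIC))
p=ctrl.camera_params("wrist"); V=np.array(p["view"]);R=V[:3,:3];o,T=cur()
print(p["fovy"],p["dist"],"cam in tool",T.inv().apply(-R.T@V[:3,3]-o["eef_pos"]),"look",T.inv().apply(-R[2]),"up",T.inv().apply(R[1]))
print(o["eef_pos"],T.as_matrix())
p=ctrl.camera_params("scene")
for X in [(.478,.17,.1),(.478,.17,.03)]: print(proj(p,X))
delta((0.42,0.16,0.30),0.0); delta((0.40,-0.05,0.30),0)
```

```text
68.96667295777718 [-0.02503987  0.          0.          0.          0.        ] cam in tool [ 6.79401691e-02 -1.91249987e-05 -1.42712396e-01] look [-2.65182829e-01 -6.28459278e-04  9.64197943e-01] up [9.64197933e-01 4.94134293e-04 2.65183148e-01]
[ 0.23897462 -0.5224301   0.2304718 ] [[ 9.09472851e-01  4.15763165e-01 -3.50805043e-04]
 [ 4.15763180e-01 -9.09471562e-01  1.56741448e-03]
 [ 3.32625995e-04 -1.57137274e-03 -9.99998710e-01]]
[256.67654957 238.71689558]
[258.80617434 267.71620073]
t 0.1 d [ 0.4484 -0.5455 -0.0685] rot [-0.0016  0.      0.4288]
t 0.1 d [ 0.3429 -0.3628 -0.0688] rot [-0.0016  0.      0.4288]
```

View pics/c.png

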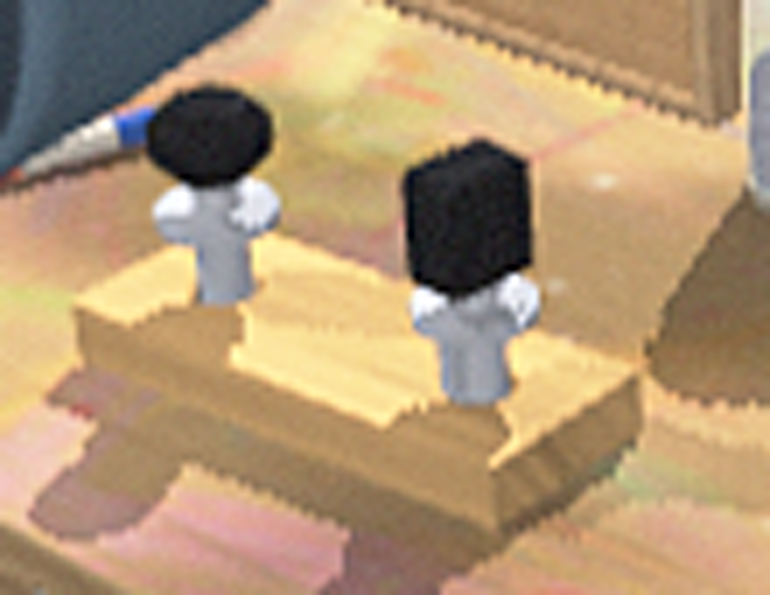

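The keyed shaft looks wider on the image-left side (crop 435 against an expected 445). That puts the key on the world −x side, so handle yaw is about 0. Next is a wrist view over the pulley.

Careful with the scale: shifts go in shares of 60 cm and turns go in shares of 4 rad. That gives: 0.397 m is 0.6617, -0.338 m is -0.5633, 0.4288 rad is 0.1072.

Call:
{"fn": "jog_arm", "kwargs": {
  "segments": [
    {"x":0.3333,"y":-0.2833,"z":-0.05,"az":0.05,"aperture":1},
    {"x":0.6617,"y":-0.5633,"z":-0.05,"az":0.1072,"aperture":1},
    {"x":0.6617,"y":-0.5633,"z":-0.05,"az":0.1072,"aperture":1},
    {"x":0.6617,"y":-0.5633,"z":-0.05,"az":0.1072,"aperture":1},
    {"x":0.6617,"y":-0.5633,"z":-0.05,"az":0.1072,"aperture":1},
    {"x":0.6617,"y":-0.5633,"z":-0.05,"az":0.1072,"aperture":1},
    {"x":0.6617,"y":-0.5633,"z":-0.05,"az":0.1072,"aperture":1},
    {"x":0.6617,"y":-0.5633,"z":-0.05,"az":0.1072,"aperture":1},
    {"x":0.6617,"y":-0.5633,"z":-0.05,"az":0.1072,"aperture":1},
    {"x":0.6617,"y":-0.5633,"z":-0.05,"az":0.1072,"aperture":1}
  ]
}}

```text
time_s: 1.35
eef_pos: [0.4597, -0.0489, 0.261]
eef_rot: [-0.0, 1.0, 0.002, -0.0]
wrist_force: [-0.2, -0.7, 0.0]
opening: 1.002
grasp_force: 0.0
```

Call:
{"fn": "jog_arm", "kwargs": {
  "segments": [
    {"aperture":1},
    {"aperture":1}
  ]
}}

```text
time_s: 1.6
eef_pos: [0.4592, -0.0515, 0.2611]
eef_rot: [0.0, 1.0, -0.001, -0.0]
wrist_force: [0.1, 0.2, -0.2]
opening: 0.999
grasp_force: 0.0
```

Run:
```python
from h import *
p=ctrl.camera_params("wrist"); im=ctrl.camera("wrist")
import pickle; pickle.dump(p,open("w1.pkl","wb")); cv2.imwrite("pics/w1.png",im)
c=proj(p,(.478,-.061,.07)); print(c); x,y=map(int,c-[60,45]); x=max(x,0);y=max(y,0)
print(x,y); cv2.imwrite("pics/w1c.png",cv2.resize(im[y:y+90,x:x+120],None,fx=6,fy=6,interpolation=cv2.INTER_CUBIC))
```

```text
[333.76092413 198.87998242]
273 153
```

View pics/w1c.png

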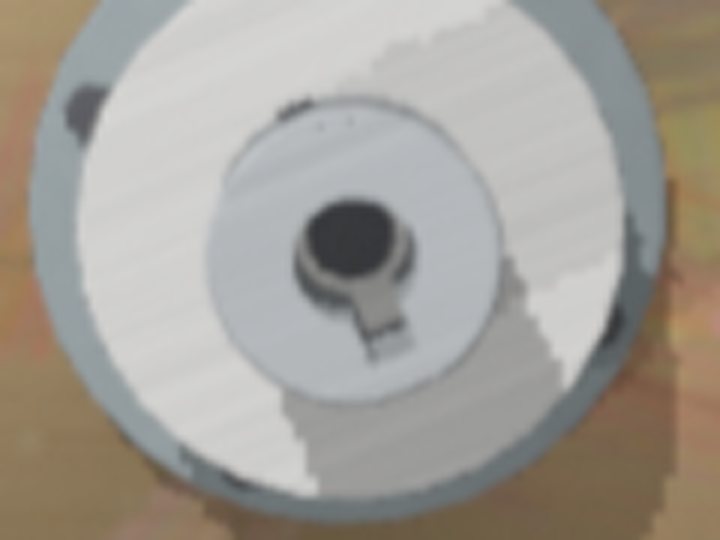

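Wrist view: hub rim x 207–502, y 97–403 in the crop, so its centre is near (354.5,250). The keyway's outer end is near (391,355), giving a yaw of about 0.3–0.4. I'll rectify the hub face to measure it better.

Run:
```python
from h import *
import pickle; p=pickle.load(open("w1.pkl","rb")); im=cv2.imread("pics/w1.png")
c=onz(p,(273+354.5/6,153+250/6),.07); print(c)
# rectify plane z=.07: image up=+x, right=-y, 0.1mm/px, 60mm
N=600; g=np.zeros((N,N,2),np.float32); vv,uu=np.mgrid[0:N,0:N]
X=np.stack([c[0]-(vv-300)*1e-4,c[1]-(uu-300)*1e-4,np.full((N,N),.07)],-1).reshape(-1,3)
V=np.array(p["view"]); C=(X@V[:3,:3].T+V[:3,3])*[1,-1,-1]
m=cv2.projectPoints(C,np.zeros(3),np.zeros(3),K(p),np.array(p["dist"],float))[0].reshape(N,N,2).astype(np.float32)
r=cv2.remap(im,m[...,0],m[...,1],cv2.INTER_CUBIC)
r=cv2.convertScaleAbs(r,alpha=1.2)
cv2.circle(r,(300,300),240,(0,0,255),1);cv2.circle(r,(300,300),100,(0,0,255),1)
for y,col in((.3,(0,0,255)),(.4,(0,255,0))):
    d=np.array([np.sin(y),np.cos(y)]); n=np.array([d[1],-d[0]])
    P=[np.array([300,300])+d*a+n*b for a,b in((90,40),(170,40),(170,-40),(90,-40))]
    cv2.polylines(r,[np.int32(P)],False,col,1)
cv2.imwrite("pics/r.png",r)
```

```text
[ 0.4820458  -0.05937527  0.07      ]
```

View pics/r.png

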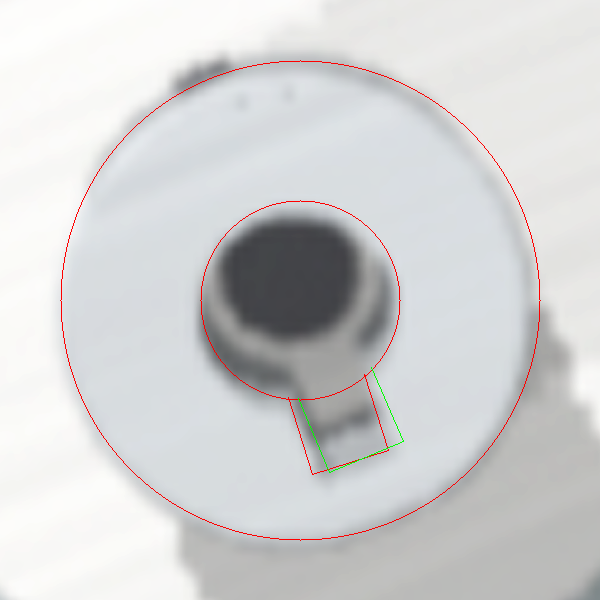

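The drawn outlines put the hub at about (0.4817,−0.0592) and the keyway yaw at about 0.35. Now the wrist view of the handle.

To row units: -0.222 m is -0.37, 0.005 m is 0.0083.

Call:
{"fn": "jog_arm", "kwargs": {
  "segments": [
    {"x":0.0083,"y":-0.1,"aperture":1},
    {"x":0.0167,"y":-0.2,"aperture":1},
    {"x":0.0167,"y":-0.3,"aperture":1},
    {"x":0.0167,"y":-0.37,"aperture":1},
    {"x":0.0167,"y":-0.37,"aperture":1},
    {"x":0.0167,"y":-0.37,"aperture":1},
    {"x":0.0167,"y":-0.37,"aperture":1}
  ]
}}

```text
time_s: 2.52
eef_pos: [0.4699, 0.1701, 0.2613]
eef_rot: [0.0, 1.0, -0.001, -0.0]
wrist_force: [0.0, -0.2, -0.2]
opening: 1.002
grasp_force: 0.0
```

Add to h.py:
```python
def rect(im,p,c,z,N=600,s=1.5e-4):
    vv,uu=np.mgrid[0:N,0:N]
    X=np.stack([c[0]-(vv-N/2)*s,c[1]-(uu-N/2)*s,np.full((N,N),z)],-1).reshape(-1,3)
    V=np.array(p["view"]); C=(X@V[:3,:3].T+V[:3,3])*[1,-1,-1]
    m=cv2.projectPoints(C,np.zeros(3),np.zeros(3),K(p),np.array(p["dist"],float))[0].reshape(N,N,2).astype(np.float32)
    return cv2.remap(im,m[...,0],m[...,1],cv2.INTER_CUBIC)
```

Run:
```python
from h import *
import pickle
p=ctrl.camera_params("wrist"); im=ctrl.camera("wrist"); pickle.dump(p,open("w2.pkl","wb")); cv2.imwrite("pics/w2.png",im)
r=rect(im,p,(.48,.172),.1); r=cv2.convertScaleAbs(r,alpha=1.6,beta=10)
for i in range(0,600,100): cv2.line(r,(i,0),(i,600),(0,0,255) if i==300 else (0,255,255),1);cv2.line(r,(0,i),(600,i),(0,0,255) if i==300 else (0,255,255),1)
cv2.imwrite("pics/r2.png",r); print(ctrl.get_obs()["eef_pos"],ctrl.get_obs()["q"])
```

```text
[0.46990428 0.17017171 0.26131224] [ 1.09619701e-01 -1.57935057e-02  1.75663307e+00 -1.82517895e-04
  1.40072109e+00  1.68270960e+00]
```

View pics/r2.png

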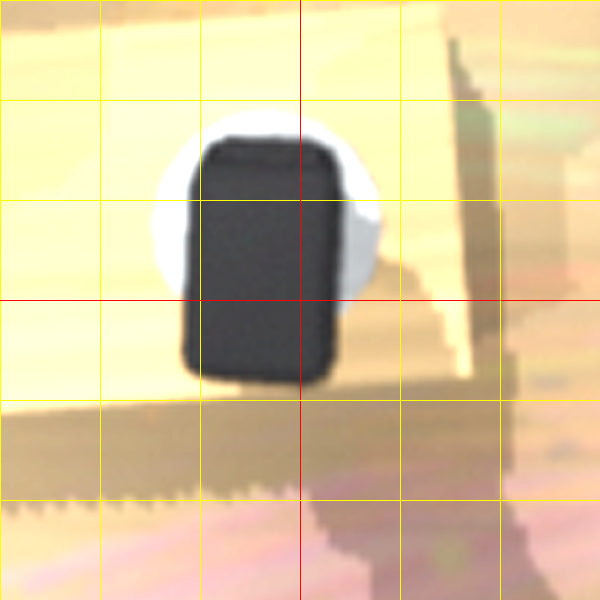

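Rectified at z=0.1: the grip's top face spans x 187–338 and y 158–385, so its centre is (0.4842,0.1777) with yaw about −0.045. I'll go down around it and close in small steps while watching the force.

To row units: 0.2 m is 0.3333, 0.0143 m is 0.0238, 0.043 rad is 0.0108.

Call:
{"fn": "jog_arm", "kwargs": {
  "segments": [
    {"x":0.0238,"y":-0.0125,"z":0.1,"az":0.0108,"aperture":0.7},
    {"x":0.0238,"y":-0.0125,"z":0.1833,"az":0.0108,"aperture":0.7},
    {"x":0.0238,"y":-0.0125,"z":0.25,"az":0.0108,"aperture":0.7},
    {"x":0.0238,"y":-0.0125,"z":0.3,"az":0.0108,"aperture":0.7},
    {"x":0.0238,"y":-0.0125,"z":0.3333,"az":0.0108,"aperture":0.6},
    {"x":0.0238,"y":-0.0125,"z":0.3333,"az":0.0108,"aperture":0.5},
    {"x":0.0238,"y":-0.0125,"z":0.3333,"az":0.0108,"aperture":0.4},
    {"x":0.0238,"y":-0.0125,"z":0.3333,"az":0.0108,"aperture":0.35},
    {"x":0.0238,"y":-0.0125,"z":0.3333,"az":0.0108,"aperture":0.33}
  ]
}}

```text
time_s: 3.7
eef_pos: [0.4846, 0.1791, 0.0622]
eef_rot: [-0.0, 1.0, -0.022, 0.001]
wrist_force: [0.6, 0.3, -0.5]
opening: 0.325
grasp_force: 0.0
```

Call:
{"fn": "jog_arm", "kwargs": {
  "segments": [
    {"aperture":0.31},
    {"aperture":0.3},
    {"aperture":0.3}
  ]
}}

```text
time_s: 4.08
eef_pos: [0.4839, 0.179, 0.0613]
eef_rot: [0.0, 1.0, -0.021, -0.0]
wrist_force: [0.3, -0.4, 0.3]
opening: 0.299
grasp_force: 0.2
```

Call:
{"fn": "jog_arm", "kwargs": {
  "segments": [
    {"aperture":0.29},
    {"aperture":0.28},
    {"aperture":0.28}
  ]
}}

```text
time_s: 4.45
eef_pos: [0.4839, 0.1789, 0.0613]
eef_rot: [0.0, 1.0, -0.022, -0.0]
wrist_force: [-0.1, -0.8, 0.8]
opening: 0.28
grasp_force: 3.9
```

Call:
{"fn": "jog_arm", "kwargs": {
  "segments": [
    {"aperture":0.27},
    {"aperture":0.27}
  ]
}}

```text
time_s: 4.7
eef_pos: [0.4839, 0.1789, 0.0613]
eef_rot: [0.0, 1.0, -0.021, 0.0]
wrist_force: [-0.1, -2.2, 1.2]
opening: 0.28
grasp_force: 29.7
```

Call:
{"fn": "jog_arm", "kwargs": {
  "segments": [
    {"aperture":0.273},
    {"aperture":0.273},
    {"aperture":0.273}
  ]
}}

```text
time_s: 5.08
eef_pos: [0.484, 0.1789, 0.0614]
eef_rot: [0.0, 1.0, -0.021, 0.0]
wrist_force: [0.2, -2.2, 2.3]
opening: 0.276
grasp_force: 29.8
```

Call:
{"fn": "jog_arm", "kwargs": {
  "segments": [
    {"aperture":0.28},
    {"aperture":0.28}
  ]
}}

```text
time_s: 5.32
eef_pos: [0.484, 0.179, 0.0613]
eef_rot: [0.0, 1.0, -0.022, 0.0]
wrist_force: [-0.8, -2.5, 1.6]
opening: 0.283
grasp_force: 6.9
```

Call:
{"fn": "jog_arm", "kwargs": {
  "segments": [
    {"aperture":0.277},
    {"aperture":0.277}
  ]
}}

```text
time_s: 5.58
eef_pos: [0.4839, 0.179, 0.0613]
eef_rot: [0.0, 1.0, -0.021, 0.0]
wrist_force: [-0.1, -2.0, 1.7]
opening: 0.281
grasp_force: 11.0
```

To row units: -0.12 m is -0.2, -0.09 m is -0.15.

Call:
{"fn": "jog_arm", "kwargs": {
  "segments": [
    {"aperture":0.275},
    {"z":-0.0167,"aperture":0.275},
    {"z":-0.05,"aperture":0.275},
    {"z":-0.1,"aperture":0.275},
    {"z":-0.15,"aperture":0.275},
    {"z":-0.2,"aperture":0.275},
    {"z":-0.2,"aperture":0.275},
    {"z":-0.2,"aperture":0.275}
  ]
}}

```text
time_s: 6.58
eef_pos: [0.483, 0.1791, 0.1801]
eef_rot: [-0.0, 1.0, -0.021, -0.001]
wrist_force: [0.3, 0.0, -3.0]
opening: 0.279
grasp_force: 16.5
```

Run:
```python
from h import *
import pickle
p=ctrl.camera_params("wrist"); im=ctrl.camera("wrist"); cv2.imwrite("pics/w3.png",im); pickle.dump(p,open("w3.pkl","wb"))
o,T=cur(); e=o["eef_pos"]; print(e,o["grasp_force"])
top=e+T.apply([0,0,-.039]); r=rect(im,p,top[:2],top[2],600,1.2e-4); r=cv2.convertScaleAbs(r,alpha=1.6,beta=10)
for i in(200,300,400): cv2.line(r,(i,0),(i,600),(0,255,255),1);cv2.line(r,(0,i),(600,i),(0,255,255),1)
s=ctrl.camera("scene"); c=proj(ctrl.camera_params("scene"),e+[0,0,-.02]); x,y=map(int,c-[20,30])
s=cv2.resize(s[y:y+75,x:x+25*1+20],None,fx=8,fy=8,interpolation=cv2.INTER_CUBIC)
h=np.hstack([r,cv2.copyMakeBorder(s,0,600-s.shape[0],0,0,cv2.BORDER_CONSTANT)]); h=cv2.resize(h,(800,int(600*800/h.shape[1]))); print(h.shape); cv2.imwrite("pics/r3.png",h)
```

```text
[0.48270573 0.17901356 0.17960476] 16.489673852920532
(500, 800, 3)
```

View pics/r3.png

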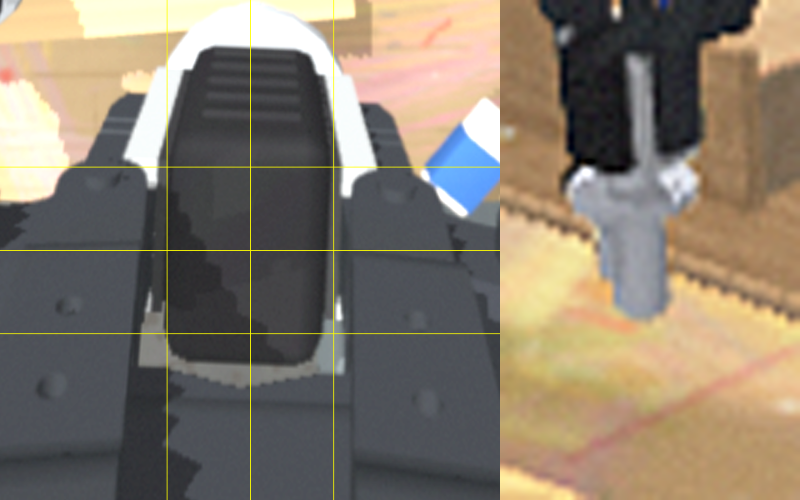

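The scene crop shows the key on the left (−x) side of the shaft, so the handle's yaw is −0.045. It sits within about 0.5 mm of the tool centre: face x 165–328, y 135–362 with centre cross (250,250). Now I'll move it over the hub and turn it +0.39 rad.

To row units: 0.2384 m is 0.3973, 0.0085 m is 0.0142, -0.39 rad is -0.0975.

Call:
{"fn": "jog_arm", "kwargs": {
  "segments": [
    {"x":0.0033,"y":0.0833,"az":-0.025,"aperture":0.275},
    {"x":0.0067,"y":0.1667,"az":-0.05,"aperture":0.275},
    {"x":0.01,"y":0.25,"az":-0.075,"aperture":0.275},
    {"x":0.0142,"y":0.3333,"az":-0.0975,"aperture":0.275},
    {"x":0.0142,"y":0.3973,"az":-0.0975,"aperture":0.275},
    {"x":0.0142,"y":0.3973,"z":0.0333,"az":-0.0975,"aperture":0.275},
    {"x":0.0142,"y":0.3973,"z":0.0667,"az":-0.0975,"aperture":0.275},
    {"x":0.0142,"y":0.3973,"z":0.0667,"az":-0.0975,"aperture":0.275},
    {"x":0.0142,"y":0.3973,"z":0.0667,"az":-0.0975,"aperture":0.275}
  ]
}}

```text
time_s: 7.8
eef_pos: [0.4822, -0.0594, 0.1413]
eef_rot: [-0.0, 0.985, 0.173, -0.0]
wrist_force: [0.8, 0.4, -2.0]
opening: 0.278
grasp_force: 17.0
```

```bash
python3 -c "
from h import *
o,T=cur();print(o['eef_pos'],o['wrist_force'],T.as_rotvec());delta((.4812,-.0596,.127),.35)"
```

```text
[ 0.4821684  -0.05939275  0.14127074] [ 0.75471296  0.38759097 -2.04698371] [-3.09402975e+00 -5.42604617e-01  6.41380078e-04]
t 7.8 d [-0.001  -0.0001  0.0143] rot [-0.0004  0.0003 -0.0028]
```

To row units: 0.018 m is 0.03, 0.017 m is 0.0283.

Call:
{"fn": "jog_arm", "kwargs": {
  "segments": [
    {"x":-0.0017,"z":0.0133,"aperture":0.275},
    {"x":-0.0017,"z":0.0233,"aperture":0.275},
    {"x":-0.0017,"z":0.0283,"aperture":0.275},
    {"x":-0.0017,"z":0.03,"aperture":0.275}
  ]
}}

```text
time_s: 8.3
eef_pos: [0.4811, -0.0598, 0.1231]
eef_rot: [-0.0, 0.985, 0.173, -0.0]
wrist_force: [0.2, -0.7, -2.1]
opening: 0.274
grasp_force: 17.1
```

Call:
{"fn": "jog_arm", "kwargs": {
  "segments": [
    {"z":0.0017,"aperture":0.275},
    {"z":0.0033,"aperture":0.275},
    {"z":0.0033,"aperture":0.275}
  ]
}}

```text
time_s: 8.68
eef_pos: [0.4812, -0.0599, 0.1213]
eef_rot: [-0.0, 0.985, 0.173, 0.0]
wrist_force: [-0.4, 0.6, -2.5]
opening: 0.277
grasp_force: 17.1
```

Foot is 2 mm below the mouth with no contact. I'll continue in small steps.

To row units: 0.002 m is 0.0033, 0.001 m is 0.0017.

Call:
{"fn": "jog_arm", "kwargs": {
  "segments": [
    {"z":0.0017,"aperture":0.275},
    {"z":0.0033,"aperture":0.275},
    {"z":0.0033,"aperture":0.275}
  ]
}}

```text
time_s: 9.05
eef_pos: [0.4812, -0.0598, 0.1192]
eef_rot: [-0.0, 0.985, 0.173, -0.0]
wrist_force: [0.3, -0.2, -2.5]
opening: 0.278
grasp_force: 17.1
```

Call:
{"fn": "jog_arm", "kwargs": {
  "segments": [
    {"z":0.0017,"aperture":0.275},
    {"z":0.0033,"aperture":0.275},
    {"z":0.005,"aperture":0.275},
    {"z":0.005,"aperture":0.275}
  ]
}}

```text
time_s: 9.55
eef_pos: [0.4811, -0.0599, 0.1162]
eef_rot: [-0.0, 0.985, 0.173, -0.0]
wrist_force: [-0.2, -0.6, -2.6]
opening: 0.279
grasp_force: 17.1
```

To row units: 0.0075 m is 0.0125, 0.006 m is 0.01.

Call:
{"fn": "jog_arm", "kwargs": {
  "segments": [
    {"z":0.0033,"aperture":0.275},
    {"z":0.0067,"aperture":0.275},
    {"z":0.01,"aperture":0.275},
    {"z":0.0125,"aperture":0.275},
    {"z":0.0125,"aperture":0.275}
  ]
}}

```text
time_s: 10.18
eef_pos: [0.4811, -0.0598, 0.1086]
eef_rot: [-0.0, 0.985, 0.173, -0.0]
wrist_force: [0.1, 0.2, -2.6]
opening: 0.283
grasp_force: 17.1
```

Call:
{"fn": "jog_arm", "kwargs": {
  "segments": [
    {"z":0.0017,"aperture":0.275},
    {"z":0.0033,"aperture":0.275},
    {"z":0.0033,"aperture":0.275}
  ]
}}

```text
time_s: 10.55
eef_pos: [0.4812, -0.0599, 0.1067]
eef_rot: [-0.0, 0.985, 0.173, -0.0]
wrist_force: [-0.4, -0.9, -3.2]
opening: 0.278
grasp_force: 17.1
```

To row units: 0.0015 m is 0.0025, 0.001 m is 0.0017.

Call:
{"fn": "jog_arm", "kwargs": {
  "segments": [
    {"z":0.0017,"aperture":0.275},
    {"z":0.0025,"aperture":0.275},
    {"z":0.0025,"aperture":0.275}
  ]
}}

```text
time_s: 10.92
eef_pos: [0.4812, -0.0599, 0.1052]
eef_rot: [-0.0, 0.985, 0.173, -0.0]
wrist_force: [-0.5, 0.1, -2.4]
opening: 0.277
grasp_force: 17.1
```

No force at 18 mm depth, so the key is already in the keyway.

To row units: 0.01 m is 0.0167, 0.008 m is 0.0133.

Call:
{"fn": "jog_arm", "kwargs": {
  "segments": [
    {"z":0.0033,"aperture":0.275},
    {"z":0.0067,"aperture":0.275},
    {"z":0.01,"aperture":0.275},
    {"z":0.0133,"aperture":0.275},
    {"z":0.0167,"aperture":0.275},
    {"z":0.0167,"aperture":0.275}
  ]
}}

```text
time_s: 11.68
eef_pos: [0.4811, -0.0598, 0.0951]
eef_rot: [-0.0, 0.985, 0.173, -0.0]
wrist_force: [0.5, 0.6, -2.2]
opening: 0.277
grasp_force: 17.1
```

Call:
{"fn": "jog_arm", "kwargs": {
  "segments": [
    {"z":0.0017,"aperture":0.275},
    {"z":0.0033,"aperture":0.275},
    {"z":0.005,"aperture":0.275},
    {"z":0.0067,"aperture":0.275},
    {"z":0.0067,"aperture":0.275}
  ]
}}

```text
time_s: 12.3
eef_pos: [0.4814, -0.0599, 0.0916]
eef_rot: [0.0, 0.985, 0.173, 0.0]
wrist_force: [-1.1, 0.5, 4.0]
opening: 0.277
grasp_force: 17.9
```

Plunger contact, +6 N as expected. Next I'll press the remaining 6.3 mm or so in small steps.

To row units: 0.004 m is 0.0067, 0.003 m is 0.005.

Call:
{"fn": "jog_arm", "kwargs": {
  "segments": [
    {"z":0.0017,"aperture":0.275},
    {"z":0.0033,"aperture":0.275},
    {"z":0.005,"aperture":0.275},
    {"z":0.0067,"aperture":0.275},
    {"z":0.0067,"aperture":0.275}
  ]
}}

```text
time_s: 12.92
eef_pos: [0.4814, -0.0599, 0.0873]
eef_rot: [0.0, 0.985, 0.173, 0.0]
wrist_force: [-1.0, 0.8, 5.1]
opening: 0.278
grasp_force: 18.1
```

Call:
{"fn": "jog_arm", "kwargs": {
  "segments": [
    {"z":0.0008,"aperture":0.275},
    {"z":0.0017,"aperture":0.275},
    {"z":0.0025,"aperture":0.275},
    {"z":0.0025,"aperture":0.275}
  ]
}}

```text
time_s: 13.42
eef_pos: [0.4814, -0.0599, 0.0859]
eef_rot: [0.0, 0.985, 0.173, 0.0]
wrist_force: [-0.8, 0.3, 5.0]
opening: 0.28
grasp_force: 18.1
```

To row units: 0.001 m is 0.0017, 0.0005 m is 0.0008.

Call:
{"fn": "jog_arm", "kwargs": {
  "segments": [
    {"z":0.0008,"aperture":0.275},
    {"z":0.0017,"aperture":0.275},
    {"z":0.0017,"aperture":0.275}
  ]
}}

```text
time_s: 13.8
eef_pos: [0.4814, -0.0599, 0.0854]
eef_rot: [0.0, 0.985, 0.173, 0.0]
wrist_force: [-3.4, 0.8, 11.0]
opening: 0.279
grasp_force: 18.9
```

Call:
{"fn": "jog_arm", "kwargs": {
  "segments": [
    {"z":0.0008,"aperture":0.275},
    {"z":0.0008,"aperture":0.275}
  ]
}}

```text
time_s: 14.05
eef_pos: [0.4816, -0.0599, 0.0854]
eef_rot: [0.0, 0.985, 0.173, 0.0]
wrist_force: [-4.9, 2.5, 14.8]
opening: 0.279
grasp_force: 19.2
```

The TCP stopped at z=0.0854 (predicted 0.0853 for home) and the force rose to 15 N, so the collar is seated. I'll hold briefly, then hand in.

Call:
{"fn": "jog_arm", "kwargs": {
  "segments": [
    {"aperture":0.275},
    {"aperture":0.275},
    {"aperture":0.275},
    {"aperture":0.275}
  ]
}}

```text
time_s: 14.55
eef_pos: [0.4816, -0.0599, 0.0854]
eef_rot: [0.0, 0.985, 0.173, 0.0]
wrist_force: [-4.4, 2.3, 14.1]
opening: 0.28
grasp_force: 19.2
```

```bash
python3 -c "
from bench import ctrl
print(ctrl.hand_in())"
```

```text
the job is handed in; nothing more can be done
None
```

The keyed handle is in the hub with its key in the keyway, and it was handed in at 14.6 s still held down with the collar home (about 19 N grip per finger, 14 N net push); the hand-in returned no verdict.

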